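# Fish the dropped washer out of the gear jig

### The job

A thrust washer has fallen into the narrow gap of the gear jig. Take the bent telescopic rod from its stand, reach down behind the washer with it and rake the washer along the floor of the gap, out of the mouth and onto the jig's front apron, so that it lies flat there, wholly clear of the gap; then hang the rod back in its stand. The jig's faces are precision ground, so bear on them and on the washer only lightly with the rod (a few newtons, never more than 15), do not touch the washer with the fingers, and leave everything else where it stands.

Things in the scene. Friction and masses are not known exactly. Their poses are not given: they have to be found in the camera images.
- jig: Fixed steel jig: two parallel rails 165 long (x), 50 wide, tops 100 above the bench; between them a straight gap 42 wide, open on top and in front, closed by a wall 150 in from the mouth. Origin: middle of the gap's mouth at bench level; +x runs from the mouth into the gap (away from the robot), y across the gap, z up. Fixed apron in front: see jig_apron; floor: see jig_mouth.
- jig_mouth (a point): Front edge of the gap's floor, mid-gap, 20 above the bench; axes as the jig's. The floor is a smooth, straight dark steel bed, sloping up or down from this edge towards the back by as much as 0.05 rad (7 mm at the back wall). The slope differs each time, is not measured and stays as set. The bed is sprung: it sinks about 0.17 mm per N and comes back.
- jig_apron (a point): Centre of the apron's top face, 38 in front of the mouth; axes as the jig's. The apron is flat aluminium, 76 (x, from the mouth to the front rim) by 130 (y) inside its rim, level, 18.4 above the bench. The rim is 6 thick and rises to 30 above the bench along the front and both sides.
- washer_c (a point): Centre of the loose steel thrust washer, outside diameter 28, hole 14, 3 thick, about 14 g; it lies flat on the bed in the gap, 60 to 95 in from the mouth. z is its axis.
- rod_grip (a point): Centre of the rod's black handle, 24 x 24 (faces square to x, y), 60 tall (z up). Collar 40 x 40 x 8 under it, underside 38 below this point. On its axis a tube, 12 thick, 26 long, then a stiff telescopic shank, diameter 8, bent square to a foot, diameter 8, along +x from 4 behind the axis to 29 ahead. Foot's underside 158 to 178 below this point, differs each time, not measured. 160 g.
- stand_hang (a point): Where the handle's centre is when the rod hangs in its fixed stand, 188 above the bench. The stand: two upright plates 70 long (x), 14 thick, tops 150 above the bench, and between them a slot 16 wide along this point's x, open on top and at both ends. The collar rests on the plates, shank and foot in the slot, foot along +x or -x. It stands left or right of the jig.
- nut: Loose black nut, 26 wide, 13 tall, lying on top of the jig's left rail (+y); origin in its underside. Leave it.
- jar: Loose glass jar, 68 across, 85 tall, on the left; origin in its underside. Leave it.
Mind the look-alikes: they are no part of the job. What is shaped like the part that bears rod_grip but pink or red is not meant.

How it is judged (in metres and radians):
On the way, in this order (a step that is already met when the one before it is completed fails the run):
1. the rod is taken out of its stand (distance between rod_grip and stand_hang above 0.08 m), for 0.2 s.
2. the washer is raked out of the gap, its centre at least 17 mm in front of the mouth, low over the apron (x of washer_c in the frame of jig below -0.017 m and z of washer_c in the frame of jig below 0.026 m), for 0.2 s.
At the end, for the whole second after the job is handed in: The washer lies flat (within 0.12 rad) and at rest on the jig's apron, inside its rim, its centre at least 17 mm in front of the gap's mouth, and the rod hangs upright (within 0.1 rad), at rest and released, in its stand, its handle's centre within 20 mm of where it hung (x of washer_c in the frame of jig between -0.078 and -0.017 m and y of washer_c in the frame of jig between -0.068 and 0.068 m and z of washer_c in the frame of jig between 0.017 and 0.023 m and angle between the z axis of washer_c and the z axis of jig, either way round below 0.12 rad and distance between rod_grip and stand_hang below 0.02 m and angle between rod_grip's own z axis and vertical below 0.1 rad and linear speed of each of washer, rod below 0.02 m/s); the robot touches nothing.
It fails at once if the rod bears on the jig or the bed with more than 15 N (contact force between rod and jig above 15 N).
It fails at once if the rod bears on the washer with more than 15 N (contact force between rod and washer above 15 N).
It fails at once if the fingers touch the washer (contact force between the fingers and washer above 0.3 N).
It fails at once if the nut or the jar is moved by more than 20 mm (distance of any of nut, jar from where it was at the start of the episode above 0.02 m).
It also fails if it takes over 72 s, if anything falls off the work surface, if the arm or the gripper's body presses on something with over 40 N, if the wrist force passes 120 N, or if a joint passes its speed limit or range.

### The arm

A 6-joint arm with a two-finger parallel gripper is mounted at the origin on the work surface. World frame = base frame: x ahead of the robot, y to its left, z up, the work surface at z = 0. Lengths are in mm, angles in rad, forces in N, time in s.
With the tool pointing down it reaches from about 325 to 775 mm from the base axis. Payload 5.5 kg.
Tool frame: the origin (TCP) lies midway between the tips of the shut fingers; the grasp point (between the pads) lies 19 mm behind it; z points along the fingers, y is the line along which they close (so a half turn about z gives the same grasp; the last joint's range is limited). The gripper opens to 85 mm and grips with 20 to 120 N. Pads are 22 mm wide; open, the fingers measure 114 mm over their backs; the gripper's body (76 mm by 85 mm) begins 54 mm behind the grasp point. The pads swing forward as they close: fully open they stand 13 mm farther back than shut.
Start: joints at [1.27, 0.091, 1.231, -0, 1.82, -0.057], TCP at [144.839, 582.27, 203.475] pointing down, gripper open.
Joint ranges: [-2.87, 2.87], [-0.86, 2.18], [0.17, 2.46], [-1.51, 4.65], [0.06, 2.69], [-2.65, 2.65]. Speed limits (rad/s): [2.57, 2.57, 3.01, 3.14, 3.14, 3.14].

### API

Orientations are given as a 3x3 rotation matrix whose columns are the frame's x, y, z axes.
In Python, from station import * gives the robot as it stands. The module is installed in compiled form; this text tells all that it offers.
- The arm moves only by the shell command python3 -m crank 'ROWS' [FORCE]. ROWS is JSON, a list that holds one entry, the list of rows, each a list of 7 numbers: the shift along the world's x, y, z as a fraction of full scale, then the turn, a rotation vector about the world's x, y, z as a fraction of full scale, then the closure in counts, from 0 (fully open) to 255 (shut). In form: [[[dx, dy, dz, wx, wy, wz, hand], ...]]. A call has 1 to 10 rows; each row is the pose to reach, as a shift and turn from the pose commanded when the call began, turning the shorter way round; what a row does not reach only later rows make up. Full scale, the value 1, is 40 cm for a shift and 180 degrees for a turn. A row lasts 1/10 s, in which the tool goes at most 50 mm and 8.59 degrees, less where a joint would pass 70% of its speed; a pose out of reach is approached as far as the arm can. A call with a number of a shift or a turn outside -1 to 1 is refused whole. A call with a gripper value outside its range is refused whole. The fingers move at their own pace and stop on an object; FORCE is the grip in N (left out, the last holds). Time passes only in rows, so rows that repeat a pose let the fingers close. It gives the time, the measured TCP pose, the force, the opening and the grip force at its end, in the units of the state.
- observe(): the state, without advancing time (a new reading comes with each control period).
- snapshot(name): name is "side" or "top"; returns (picture, depth): 384x512x3 uint8, red, green, blue; 384x512 float32, mm along the optical axis (not along the pixel's ray), 0 where there is no reading.
- camera_model(name): a dict with "camera_matrix" (3x3 intrinsics, pixels), "D" ([k1, k2, p1, p2, k3] as OpenCV has them; the pictures are not rectified), "xyz" and "attitude" of the camera in the world. Camera axes: x right, y down, z forward; pixel columns grow to the right and rows downward; lengths in mm; the calibration is good to about 2 mm. A picture is of the moment at which its call begins. camera_model takes no time and is no camera call.
- sign_off(): hands the job in; it is judged then, once.
The state is a dict: "time": time; "joints": joint angles; "joint_vel": joint speeds; "joint_torque": joint torques, N m; "tool_pos": TCP position; "orientation": TCP orientation; "wrist_force": force on the tool from outside, world axes, zero at the start; "wrist_torque": the same for the moment, N m; "grip_width": finger opening in mm; "gripper_force": force on a finger pad.
Only numpy, scipy, OpenCV 4.12 (cv2) and the standard library are available. Lean on these libraries where they do the work, as an engineer would, in place of code of your own. Each camera call takes 0.05 s, during which the arm holds its last target. There are 200 camera calls.

## Working session

There is one attempt and no reset: what is moved stays moved. The work goes in short steps, Python scripts to look and compute and a shell command to move; the robot and the scene stay as the last step left them, time stands still between calls to the robot, and variables do not carry over. Pictures are saved under pics/ and viewed, at most 10 in all, crops included, and the job is handed in when it is done.

```bash
mkdir -p pics; cat > h.py <<'E'
from station import *
import numpy as np, cv2
def shot(n):
    im,d=snapshot(n); np.savez(f'{n}.npz',im=im,d=d); cv2.imwrite(f'pics/{n}_{observe()["time"]:.2f}.png',im[:,:,::-1]); return im,d
def load(n):
    z=np.load(f'{n}.npz'); return z['im'],z['d']
def ray(n,u,v):
    c=camera_model(n); p=cv2.undistortPoints(np.array([[[u,v]]],float),np.array(c['camera_matrix']),np.array(c['D']))[0,0]
    return np.array(c['xyz']),np.array(c['attitude'])@np.array([p[0],p[1],1])
def atz(n,u,v,z):
    o,r=ray(n,u,v); return o+r*(z-o[2])/r[2]
def atd(n,u,v,d):
    o,r=ray(n,u,v); return o+r*d[int(round(v)),int(round(u))]
def cloud(n,d):
    c=camera_model(n); h,w=d.shape; u,v=np.meshgrid(np.arange(w),np.arange(h))
    p=cv2.undistortPoints(np.stack([u,v],-1).reshape(-1,1,2).astype(float),np.array(c['camera_matrix']),np.array(c['D'])).reshape(h,w,2)
    P=np.dstack([p,np.ones((h,w))])*d[...,None]
    return P@np.array(c['attitude']).T+np.array(c['xyz'])
E
python3 - <<'E'
from h import *
for n in('side','top'):
    shot(n); c=camera_model(n); print(n,c)
print(observe())
E
ls pics
```

```text
side {'camera_matrix': array([[415.35142039,   0.        , 257.47490827],
       [  0.        , 415.35142039, 191.08874324],
       [  0.        ,   0.        ,   1.        ]]), 'D': array([0.02245226, 0.        , 0.        , 0.        , 0.        ]), 'xyz': array([ -14.47838619, -416.50050683, 1081.85269376]), 'attitude': array([[ 0.76966566, -0.50804872,  0.38665393],
       [-0.63839191, -0.62038057,  0.45561356],
       [ 0.0083987 , -0.59750686, -0.80181982]])}
top {'camera_matrix': array([[350.62227155,   0.        , 254.74377763],
       [  0.        , 350.62227155, 193.92467336],
       [  0.        ,   0.        ,   1.        ]]), 'D': array([0.03260263, 0.        , 0.        , 0.        , 0.        ]), 'xyz': array([ 361.48189578,  148.11002839, 1217.3878752 ]), 'attitude': array([[-0.02413691, -0.99542301,  0.09246855],
       [-0.99946692,  0.02199365, -0.0241277 ],
       [ 0.02198355, -0.09300162, -0.99542324]])}
{'time': 0.1, 'joints': array([ 1.27027412e+00,  9.18249115e-02,  1.23178896e+00,  4.75935979e-05,
        1.81985541e+00, -5.67059487e-02]), 'joint_vel': array([-0.00139825, -0.00150899, -0.00193597, -0.00099402,  0.00334085,
        0.00093928]), 'joint_torque': array([ 2.80370077e-03, -4.60215783e+01, -4.19219756e+01, -3.82577161e-05,
        1.05336966e-02, -2.75141053e-05]), 'tool_pos': array([144.73652804, 581.9447448 , 202.42600567]), 'orientation': array([[-9.70426546e-01,  2.41395857e-01, -5.99573775e-04],
       [ 2.41396553e-01,  9.70424927e-01, -1.77886193e-03],
       [ 1.52431438e-04, -1.87098988e-03, -9.99998238e-01]]), 'wrist_force': array([-0.12418671,  0.13876859,  0.25055948]), 'wrist_torque': array([-0.00894576,  0.01602825,  0.0302791 ]), 'gripper_force': 0.0, 'grip_width': 85.33954183318195}
side_0.05.png
top_0.10.png
```

View pics/side_0.05.png

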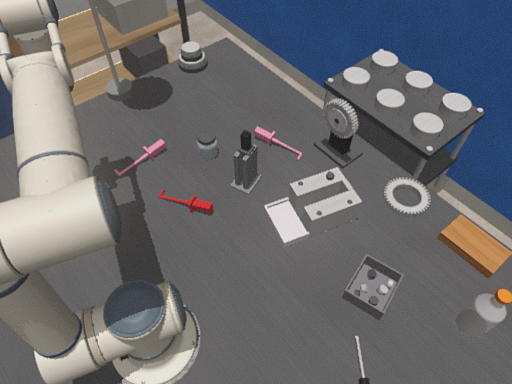

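View pics/top_0.10.png

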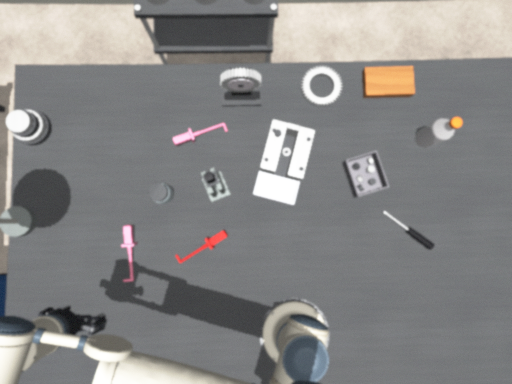

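The side view shows the stand with the black handle at about (246,140), the jig at (325,195), its apron at (287,220), the jar at (207,145) and pink/red rods at (140,155), (187,202) and (278,140). The top view shows the stand at (215,184), the jig at (288,150), the washer at (286,152) and the jar at (162,193). Only the black handle hanging in the stand fits rod_grip, because the pink and red rods are decoys. I'll confirm it in an enlarged crop.

```bash
python3 - <<'E'
from h import *
s,_=load('side');t,_=load('top')
def crop(im,x,y,w,h,f):return cv2.resize(im[y:y+h,x:x+w],None,fx=f,fy=f,interpolation=cv2.INTER_CUBIC)
a=np.hstack([crop(s,225,125,50,75,4),crop(s,260,150,150,75,4)])
b=np.hstack([crop(t,195,160,50,50,6),crop(t,245,115,83,50*2,6)[:300*2]][1:])
b=np.hstack([crop(t,195,160,50,50,6),np.zeros((300,0,3),np.uint8)])
c=crop(t,250,115,70,95,6)
cv2.imwrite('pics/c1.png',a[:,:,::-1]);
W=np.zeros((570,720,3),np.uint8);W[:300,:300]=b;W[:570,300:720]=c
cv2.imwrite('pics/c2.png',W[:,:,::-1])
E
```

```text
(no output)
```

View pics/c1.png

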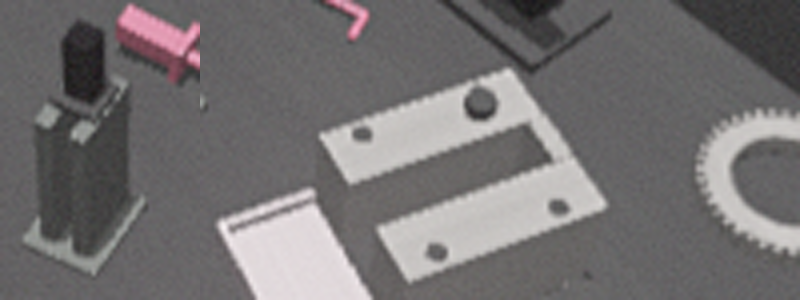

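View pics/c2.png

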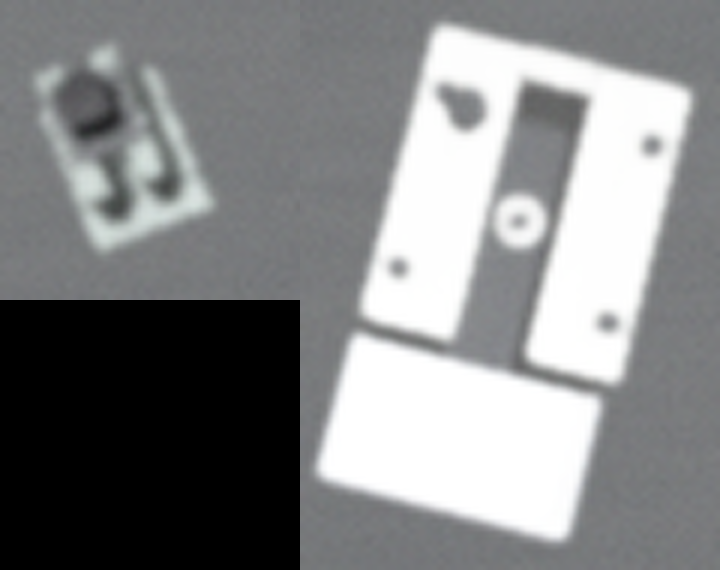

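Confirmed: the black handle with its grey collar sits in the two-plate stand, at crop (83,60). The washer is in the gap at crop (520,220), and the nut is on the left rail at (465,108). Next I'll fit the geometry from depth.

```bash
python3 - <<'E'
from h import *
def rect(P,l):
    if len(P)<8: print(l,len(P));return
    r=cv2.minAreaRect(P[:,:2].astype(np.float32)); print(l,len(P),'c',np.round(r[0],1),'sz',np.round(r[1],1),'ang',round(r[2],2),'zmed',np.round(np.median(P[:,2]),1))
for n in('top','side'):
    im,d=load(n); C=cloud(n,d); 
    box=(slice(110,215),slice(185,330)) if n=='top' else (slice(120,260),slice(222,372))
    Q=C[box].reshape(-1,3); col=im[box].reshape(-1,3).astype(int); z=Q[:,2]; ok=d[box].reshape(-1)>0
    print(n)
    def near(c,r):return np.hypot(Q[:,0]-c[0],Q[:,1]-c[1])<r
    J=atd(n,*((296,160) if n=='top' else (325,200)),d)
    S=atd(n,*((210,177) if n=='top' else (246,135)),d); print('J',J,'S',S)
    rect(Q[ok&near(J,170)&(abs(z-100)<4)],'jigtop')
    rect(Q[ok&near(J,200)&(z>10)&(z<35)],'apron-ish')
    rect(Q[ok&near(S,60)&(abs(z-150)<4)],'plates')
    rect(Q[ok&near(S,60)&(abs(z-157)<3)],'collar')
    rect(Q[ok&near(S,60)&(abs(z-218)<6)],'handle')
    rect(Q[ok&near(S,70)&(z>15)&(z<140)],'standlow')
# top-view pixel corners from crop: jig corners TL TR BR BL of tops (crop/6+250,115)
def P(x,y):return (250+(x-300)/6-.42,115+y/6-.42)
for l,x,y,zz in [('backL',440,25,100),('backR',690,95,100),('frontR',618,385,100),('frontL',362,315,100),('gapFL',450,342,100),('gapFR',527,352,100),('gapBL',525,82,100),('gapBR',590,95,100),('apFL',318,475,30),('apFR',562,542,30),('apBR',602,400,30),('apBL',352,335,30),('washer',520,221,23),('nut',467,108,113)]:
    print(l,np.round(atz('top',*P(x,y),zz),1))
im,d=load('top');print('washer depth',atd('top',*P(502,221),d),atd('top',*P(538,221),d))
E
```

```text
top
J [572.04188581 -14.75513887 102.85597711] S [505.75502095 250.89142479 218.76119229]
jigtop 1439 c [613.   12.7] sz [141.8 165.5] ang 73.72 zmed 99.7
apron-ish 1520 c [567.   25.5] sz [142.6 233.7] ang 73.96 zmed 19.1
plates 101 c [506.7 255. ] sz [69.1 43.8] ang 21.24 zmed 149.8
collar 66 c [506.8 255.7] sz [45.3 41.1] ang 20.46 zmed 157.4
handle 70 c [510.2 256.7] sz [23.9 23.5] ang 20.91 zmed 217.7
standlow 77 c [505.5 254.5] sz [67.7 43.6] ang 21.35 zmed 84.5
side
J [589.54844593  -8.13079989 100.97601844] S [503.60952639 248.434038   220.63549598]
jigtop 1532 c [609.4  11.7] sz [143.8 167.3] ang 73.84 zmed 99.7
apron-ish 1562 c [534.7 -29.5] sz [234.6 274.8] ang 56.52 zmed 19.5
plates 90 c [503.6 253.5] sz [70.8 45. ] ang 21.33 zmed 150.0
collar 70 c [505.3 254.4] sz [42.  41.7] ang 25.81 zmed 158.0
handle 60 c [506.2 255.4] sz [24.7 26.4] ang 15.68 zmed 217.5
standlow 581 c [501.1 253.5] sz [71.9 48. ] ang 21.27 zmed 81.7
backL [710.5  55.7 100. ]
backR [669.  -79.2 100. ]
frontR [511.  -34.3 100. ]
frontL [551.8 102.3 100. ]
gapFL [536.2  55.3 100. ]
gapFR [529.9  14.1 100. ]
gapBL [678.   10.4 100. ]
gapBR [670.1 -24.7 100. ]
apFL [472.6 126.7  30. ]
apFR [431.4 -10.6  30. ]
apBR [511.9 -36.3  30. ]
apBL [552.3 105.4  30. ]
washer [618.    6.4  23. ]
nut [660.7  43.6 113. ]
washer depth [617.74569207  17.03107629  24.92791544] [618.22128335  -4.29157253  20.76393246]
```

```bash
python3 -m crank '[[[0,0,0.14,0,0,-0.04,0],[0.1,-0.09,0.14,0,0,-0.09,0],[0.2,-0.18,0.14,0,0,-0.13,0],[0.3,-0.27,0.14,0,0,-0.18,0],[0.4,-0.36,0.14,0,0,-0.22,0],[0.5,-0.45,0.14,0,0,-0.26,0],[0.6,-0.54,0.14,0,0,-0.31,0],[0.7,-0.63,0.14,0,0,-0.35,0],[0.8,-0.72,0.14,0,0,-0.4,0],[0.905,-0.818,0.14,0,0,-0.444,0]]]' 60
python3 -m crank '[[[0,0,0,0,0,-0.36,0],[0,0,0,0,0,-0.36,0],[0,0,0,0,0,-0.36,0],[0,0,0,0,0,-0.36,0],[0,0,0,0,0,-0.36,0],[0,0,0,0,0,-0.36,0],[0,0,0,0,0,-0.36,0],[0,0,0,0,0,-0.36,0],[0,0,0,0,0,-0.36,0],[0,0,0,0,0,-0.36,0]]]'
python3 -c "
from h import *
o=observe();print(o['joints'],o['tool_pos'],np.degrees(np.arctan2(o['orientation'][1,1],o['orientation'][0,1])),o['orientation'][:,2],o['wrist_force'])"
```

```text
time: 1.1
tool_pos: [479.8, 279.3, 259.0]
orientation: [[0.074, 0.997, -0.001], [0.997, -0.074, -0.0], [-0.0, -0.001, -1.0]]
wrist_force: [-0.0, 0.1, 0.2]
grip_width: 85.3
gripper_force: 0.0
time: 2.1
tool_pos: [478.6, 281.0, 259.1]
orientation: [[0.931, 0.366, -0.001], [0.366, -0.931, -0.0], [-0.001, 0.0, -1.0]]
wrist_force: [0.9, -0.0, 0.2]
grip_width: 85.4
gripper_force: 0.0
[ 4.69550014e-01 -1.11048422e-02  1.23671821e+00 -8.02962861e-06
  1.91671390e+00  1.66604723e+00] [478.60113638 280.96539987 259.07191518] -68.55439509590417 [-6.51691656e-04 -3.39139067e-04 -9.99999730e-01] [ 0.86638371 -0.02280911  0.18525894]
```

```bash
python3 -m crank '[[[0.071,-0.065,0,0,0,0,0],[0.071,-0.065,0,0,0,0,0],[0.071,-0.065,-0.05,0,0,0,0],[0.071,-0.065,-0.1,0,0,0,0],[0.071,-0.065,-0.15,0,0,0,0],[0.071,-0.065,-0.19,0,0,0,0],[0.071,-0.065,-0.222,0,0,0,0],[0.071,-0.065,-0.222,0,0,0,0],[0.071,-0.065,-0.222,0,0,0,0]]]'
python3 -m crank '[[[0,0,0,0,0,0,255],[0,0,0,0,0,0,255],[0,0,0,0,0,0,255],[0,0,0,0,0,0,255],[0,0,0,0,0,0,255],[0,0,0,0,0,0,255],[0,0,0,0,0,0,255],[0,0,0,0,0,0,255]]]' 80
```

```text
time: 3.0
tool_pos: [507.1, 255.1, 171.1]
orientation: [[0.931, 0.364, 0.0], [0.364, -0.931, 0.0], [0.0, -0.0, -1.0]]
wrist_force: [0.2, -0.9, 0.9]
grip_width: 85.4
gripper_force: 0.0
time: 3.8
tool_pos: [507.2, 255.3, 171.3]
orientation: [[0.932, 0.364, 0.001], [0.364, -0.932, 0.001], [0.001, -0.0, -1.0]]
wrist_force: [-0.5, 1.9, 3.6]
grip_width: 22.2
gripper_force: 79.1
```

```bash
python3 -m crank '[[[0,0,0.02,0,0,0,255],[0,0,0.06,0,0,0,255],[0,0,0.12,0,0,0,255],[0,0,0.2,0,0,0,255],[0,0,0.28,0,0,0,255],[0,0,0.36,0,0,0,255],[0,0,0.42,0,0,0,255],[0,0,0.43,0,0,0,255],[0,0,0.43,0,0,0,255],[0,0,0.43,0,0,0,255]]]'
python3 - <<'E'
from h import *
o=observe();print(o['wrist_force'],o['wrist_torque'])
out=[]
for n in('side','top'):
    im,d=shot(n); 
    c=camera_model(n);R=np.array(c['attitude'])
    def px(p):
        q=R.T@(np.array(p,float)-np.array(c['xyz'])); return cv2.projectPoints(q[None],np.zeros(3),np.zeros(3),np.array(c['camera_matrix']),np.array(c['D']))[0][0,0]
    u,v=px(o['tool_pos']+[0,0,-80]).astype(int);print(n,u,v)
    x0,y0=max(u-40,0),max(v-45,0);k=im[y0:y0+90,x0:x0+65 if 0 else x0+80];print(x0,y0);out.append(cv2.resize(k,(400,450),interpolation=cv2.INTER_CUBIC))
cv2.imwrite('pics/lift.png',np.hstack(out)[:,:,::-1])
E
```

```text
time: 4.8
tool_pos: [507.0, 254.8, 340.4]
orientation: [[0.932, 0.363, -0.003], [0.363, -0.932, -0.001], [-0.003, 0.0, -1.0]]
wrist_force: [0.3, -0.3, -2.2]
grip_width: 22.1
gripper_force: 78.5
[ 0.25189508 -0.28931965 -2.15251224] [-0.02083646  0.03333475  0.00179122]
side 245 123
205 78
top 206 174
166 129
```

View pics/lift.png

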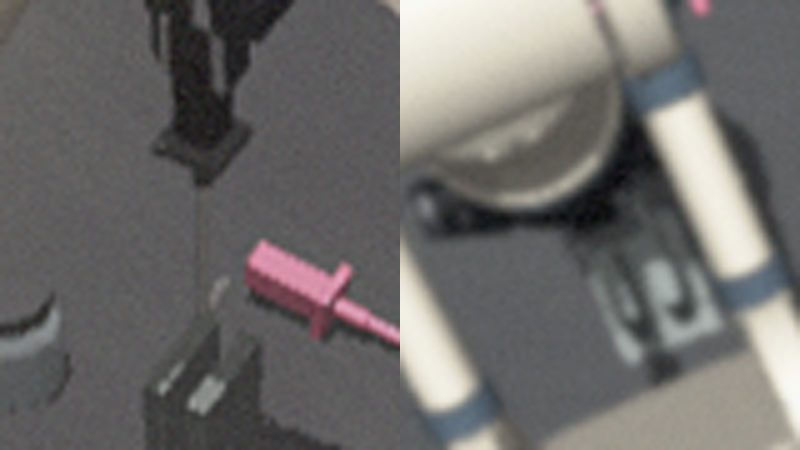

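The side crop shows the shank at x≈198 running down to about (198,315), with the foot tip at (222,285). That is up and to the right, so the foot points along the slot's +21° direction. The plates and jar are undisturbed.

```bash
cat >> h.py <<'E'
A=np.radians(-16.22); ex=np.array([np.cos(A),np.sin(A)]); ey=np.array([-ex[1],ex[0]])
M={'mean':np.array([611.2,12.2])-82.5*ex,'top':np.array([613.,12.7])-82.5*ex,'side':np.array([609.4,11.7])-82.5*ex}
def jf(p,k='mean'): q=np.array(p)[...,:2]-M[k]; return np.stack([q@ex,q@ey],-1)
E
python3 - <<'E'
from h import *
# original images still as pngs? current top npz is post-lift; jig visible?
im,d=load('top');C=cloud('top',d);q=jf(C,'top')
for x0 in range(-70,160,10):
    m=(d>0)&(q[...,0]>x0)&(q[...,0]<x0+10)&(abs(q[...,1])<14)
    print(x0,m.sum(),np.round(np.median(C[m][:,2]),1) if m.any() else '', end=' | ')
print()
g=im.mean(-1);m=(q[...,0]>40)&(q[...,0]<125)&(abs(q[...,1])<19)&(C[...,2]<45)&(g>185)
print('washer',m.sum(),q[m].mean(0),q[m].min(0),q[m].max(0),np.median(C[m][:,2]))
o,r=ray('side',244.6,141.6);s=np.linalg.lstsq(r[:2,None],np.array([507.5,255.2])-o[:2],rcond=None)[0];print('foot z',(o+r*s)[2])
o,r=ray('side',205+222/5,78+287/5);s=np.linalg.lstsq(r[:2,None],np.array([507.5+27,255.2+10.5])-o[:2],rcond=None)[0];print('tip z',o+r*s)
E
```

```text
-70 23 18.1 | -60 24 17.8 | -50 24 17.1 | -40 24 18.6 | -30 24 18.2 | -20 23 18.5 | -10 24 18.7 | 0 23 19.9 | 10 23 19.9 | 20 23 19.5 | 30 22 19.0 | 40 24 19.3 | 50 21 19.9 | 60 24 19.4 | 70 25 19.8 | 80 20 19.5 | 90 27 20.7 | 100 21 20.1 | 110 22 19.3 | 120 24 19.2 | 130 22 19.7 | 140 44 27.4 | 150 61 92.7 | 
washer 42 [86.63236269  0.40109198] [ 45.50025619 -15.01122543] [118.11852253  17.83492097] 20.80679450000082
foot z 185.27160851553788
tip z [531.6681267  267.959617   185.35861008]
```

```bash
python3 -m crank '[[[0.04,-0.08,0,0,0,0.035,255],[0.09,-0.17,0,0,0,0.075,255],[0.14,-0.26,0,0,0,0.115,255],[0.18,-0.35,0,0,0,0.155,255],[0.23,-0.44,0,0,0,0.195,255],[0.28,-0.53,0,0,0,0.235,255],[0.32,-0.61,0,0,0,0.27,255],[0.348,-0.667,0,0,0,0.2917,255],[0.348,-0.667,0,0,0,0.2917,255],[0.348,-0.667,0,0,0,0.2917,255]]]'
python3 -m crank '[[[0,0,0,0,0,0,255],[0,0,0,0,0,0,255]]]'
python3 - <<'E'
from h import *
o=observe();print(o['wrist_force'],o['wrist_torque'],jf(o['tool_pos']),np.degrees(np.arctan2(o['orientation'][1,1],o['orientation'][0,1])))
im,d=shot('side')
cv2.imwrite('pics/over.png',cv2.resize(im[90:240,250:400],(600,600),interpolation=cv2.INTER_CUBIC)[:,:,::-1])
E
```

```text
time: 5.9
tool_pos: [646.2, -12.1, 341.0]
orientation: [[0.28, 0.96, -0.003], [0.96, -0.28, 0.001], [-0.0, -0.003, -1.0]]
wrist_force: [-0.6, 0.4, -1.4]
grip_width: 22.1
gripper_force: 78.8
time: 6.1
tool_pos: [645.9, -10.6, 343.0]
orientation: [[0.278, 0.961, 0.0], [0.961, -0.278, 0.0], [0.0, 0.0, -1.0]]
wrist_force: [-0.7, -0.2, -0.5]
grip_width: 22.5
gripper_force: 78.8
[-0.70878558 -0.23258433 -0.53107483] [ 0.0312782   0.02662507 -0.03469347] [122.17425439 -12.17395718] -16.116247699349795
```

View pics/over.png

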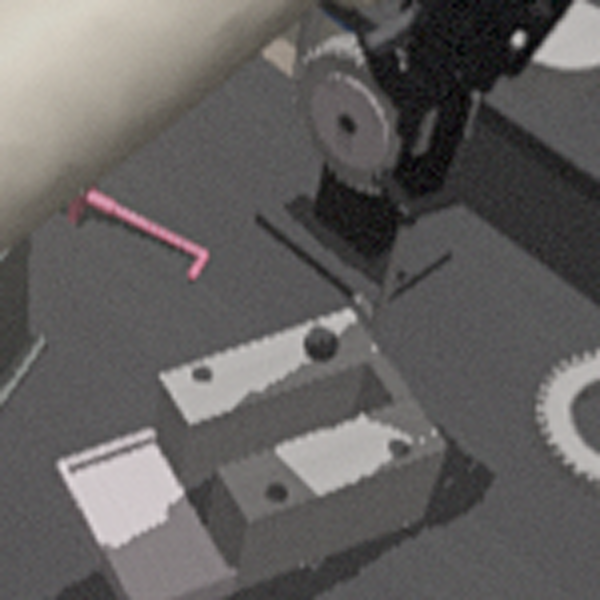

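The crop shows the bright foot tip at about (357,298), the shank running down to about (382,312), and the gap empty below it. I'll compare this with the projected foot.

```bash
cat >> h.py <<'E'
def px(n,p):
    c=camera_model(n);q=np.array(c['attitude']).T@(np.array(p,float)-np.array(c['xyz']))
    return cv2.projectPoints(q[None],np.zeros(3),np.zeros(3),np.array(c['camera_matrix']),np.array(c['D']))[0][0,0]
E
python3 - <<'E'
from h import *
o=observe();t=o['tool_pos'];e=np.r_[ey,0]
for dz in(-145,-150,-155,-160): print(dz,[np.round((px('side',t+e*a+[0,0,dz])-[250,90])*4) for a in(1.2,30.2)])
im,d=load('side');im=im[150:185,325:365]
cv2.imwrite('pics/foot.png',cv2.resize(im,(640,560),interpolation=cv2.INTER_CUBIC)[:,:,::-1])
E
```

```text
-145 [array([379., 317.]), array([358., 288.])]
-150 [array([378., 322.]), array([357., 293.])]
-155 [array([376., 326.]), array([355., 297.])]
-160 [array([375., 331.]), array([354., 302.])]
```

View pics/foot.png

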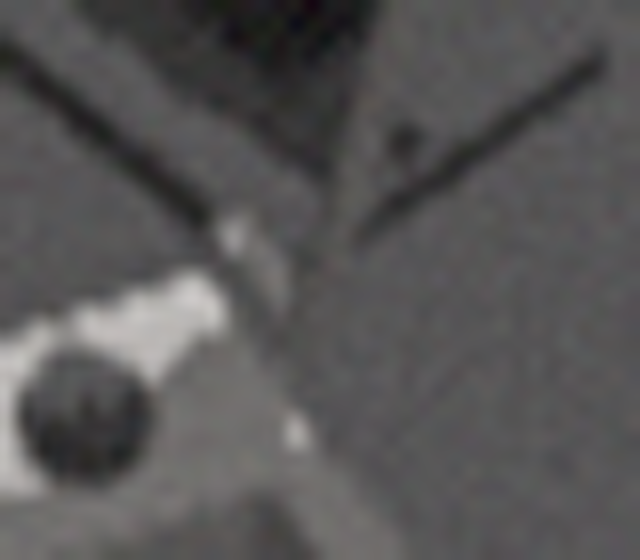

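```bash
python3 -m crank '[[[0,0,-0.06,0,0,0,255],[0,0,-0.12,0,0,0,255],[0,0,-0.17,0,0,0,255],[0,0,-0.195,0,0,0,255],[0,0,-0.195,0,0,0,255],[0,0,-0.195,0,0,0,255]]]'
python3 - <<'E'
from h import *
o=observe();t=o['tool_pos'];e=np.r_[ey,0];print(t,jf(t))
for dz in(-151,-155,-159): print(dz,[np.round((px('side',t+e*a+[0,0,dz])-[310,150])*8) for a in(-4,0,30)])
for n in('side',):
    im,d=shot(n);C=cloud(n,d);q=jf(C,n)
    m=(d>0)&(C[...,2]>105)&(C[...,2]<160)&(q[...,0]>100)&(q[...,0]<145)&(abs(q[...,1])<35)
    for a,b,z,p in zip(q[m][:,0],q[m][:,1],C[m][:,2],np.argwhere(m)): print(np.round([a,b,z]),p[::-1],end=' ')
cv2.imwrite('pics/gap.png',cv2.resize(im[150:220,310:390],(640,560),interpolation=cv2.INTER_CUBIC)[:,:,::-1])
E
```

```text
time: 6.75
tool_pos: [646.3, -11.5, 265.9]
orientation: [[0.278, 0.96, 0.001], [0.96, -0.278, -0.0], [0.0, 0.001, -1.0]]
wrist_force: [-0.1, 0.8, -1.9]
grip_width: 22.1
gripper_force: 78.9
[646.33474092 -11.47217108 265.86706869] [122.848506   -12.91587268]
-151 [array([247., 312.]), array([242., 303.]), array([201., 244.])]
-155 [array([245., 318.]), array([240., 310.]), array([199., 251.])]
-159 [array([244., 325.]), array([238., 317.]), array([197., 257.])]
[127.  35. 116.] [333 176] [122.  32. 116.] [332 177] [114.  31. 117.] [330 178] [120.  33. 112.] [331 178] [128.  35. 106.] [333 178] [113.  33. 110.] [329 179] [118.  35. 106.] [330 179] [121.  33. 106.] [331 179] [123.  31. 108.] [332 179] [120. -10. 157.] [341 179] [133.  25. 105.] [336 180] [117. -14. 159.] [341 180] [119. -16. 160.] [342 180] [124. -15. 156.] [343 180] [119.  15. 119.] [334 181] [122.  15. 118.] [335 181] [122.  11. 122.] [336 181] [119.  -9. 147.] [340 181] [119. -14. 153.] [341 181] [121. -15. 153.] [342 181] [119.  14. 115.] [334 182] [118.   9. 122.] [335 182] [119.   6. 125.] [336 182] [124.   8. 119.] [337 182] [118. -12. 146.] [340 182] [118. -15. 150.] [341 182] [122. -15. 148.] [342 182] [116.   6. 121.] [335 183] [118.   4. 123.] [336 183] [121.   3. 123.] [337 183] [119. -12. 141.] [340 183] [118. -17. 148.] [341 183] [124. -14. 142.] [342 183] [117.   2. 121.] [336 184] [120.   1. 121.] [337 184] [123.   0. 120.] [338 184] [119. -13. 138.] [340 184] [120. -15. 140.] [341 184] [118.   2. 115.] [336 185] [117.  -3. 122.] [337 185] [122.  -2. 118.] [338 185] [120.  -9. 127.] [339 185] [120. -13. 132.] [340 185] [121. -15. 135.] [341 185] [119.  -3. 116.] [337 186] [120.  -6. 119.] [338 186] [120. -10. 124.] [339 186] [120. -14. 129.] [340 186] [123. -15. 128.] [341 186] [120.  -7. 115.] [338 187] [119. -11. 121.] [339 187] [122. -13. 122.] [340 187] [123. -15. 124.] [341 187] [117. -15. 122.] [339 188] [121. -15. 120.] [340 188]
```

View pics/gap.png

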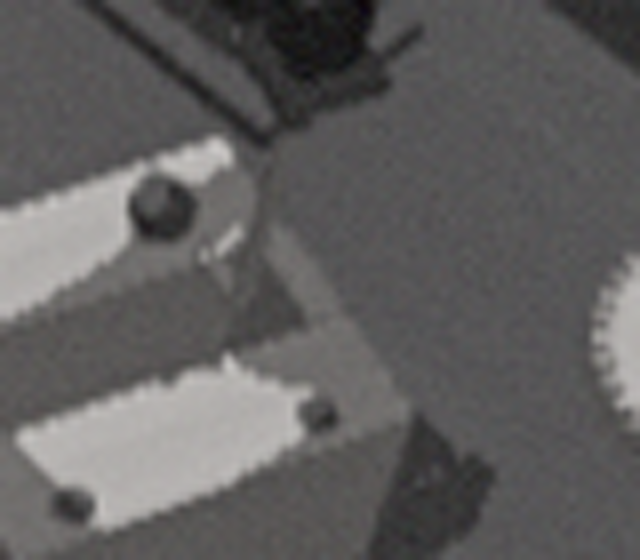

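The crop shows the foot lying just above the rails, tip at (232,240), heel near (225,340), inside the gap's width; depth puts the foot at y≈-16..+16, x≈121 and its top at z≈121. That is centred, so I'll descend.

```bash
python3 -m crank '[[[0,0,-0.04,0,0,0,255],[0,0,-0.08,0,0,0,255],[0,0,-0.12,0,0,0,255],[0,0,-0.16,0,0,0,255],[0,0,-0.19,0,0,0,255],[0,0,-0.197,0,0,0,255],[0,0,-0.197,0,0,0,255],[0,0,-0.197,0,0,0,255]]]'
for i in 1 2 3; do python3 -m crank '[[[0,0,0,0,0,0,255]]]' | grep -E 'tool_pos|wrist_f'; done
```

```text
time: 7.6
tool_pos: [646.7, -11.8, 187.3]
orientation: [[0.279, 0.96, 0.002], [0.96, -0.279, -0.0], [0.0, 0.002, -1.0]]
wrist_force: [0.1, 0.2, -0.7]
grip_width: 22.2
gripper_force: 78.8
tool_pos: [646.8, -11.8, 187.3]
wrist_force: [0.1, -0.1, -1.3]
tool_pos: [646.6, -11.8, 186.8]
wrist_force: [-0.2, -0.3, -1.1]
tool_pos: [646.5, -11.8, 186.4]
wrist_force: [-0.0, 0.1, -2.2]
```

```bash
python3 -m crank '[[[0,0,-0.005,0,0,0,255],[0,0,-0.01,0,0,0,255],[0,0,-0.01,0,0,0,255]]]' | grep -E 'tool_pos|wrist_f'
python3 -m crank '[[[0,0,-0.0015,0,0,0,255],[0,0,-0.0025,0,0,0,255],[0,0,-0.0025,0,0,0,255]]]' | grep -E 'tool_pos|wrist_f'
python3 -m crank '[[[0,0,-0.0015,0,0,0,255],[0,0,-0.0025,0,0,0,255],[0,0,-0.0025,0,0,0,255]]]' | grep -E 'tool_pos|wrist_f'
```

```text
tool_pos: [646.1, -11.8, 181.2]
wrist_force: [0.1, 0.1, -1.8]
tool_pos: [646.3, -11.8, 180.8]
wrist_force: [0.4, 0.1, -0.9]
tool_pos: [646.3, -11.8, 179.8]
wrist_force: [-0.0, 0.2, -2.0]
```

```bash
python3 -m crank '[[[0,0,-0.0015,0,0,0,255],[0,0,-0.0025,0,0,0,255],[0,0,-0.0025,0,0,0,255]]]' | grep -E 'tool_pos|wrist_f'
```

```text
tool_pos: [646.3, -11.8, 178.8]
wrist_force: [-0.5, 0.3, -0.9]
```

```bash
python3 -m crank '[[[0,0,-0.0015,0,0,0,255],[0,0,-0.0025,0,0,0,255],[0,0,-0.0025,0,0,0,255]]]' | grep -E 'tool_pos|wrist_f'
```

```text
tool_pos: [646.3, -11.8, 177.7]
wrist_force: [0.9, -0.1, -1.3]
```

```bash
python3 -m crank '[[[0,0,-0.0015,0,0,0,255],[0,0,-0.0025,0,0,0,255],[0,0,-0.0025,0,0,0,255]]]' | grep -E 'tool_pos|wrist_f'
```

```text
tool_pos: [646.3, -11.8, 176.8]
wrist_force: [-0.4, -0.0, -2.0]
```

```bash
python3 -m crank '[[[0,0,-0.0015,0,0,0,255],[0,0,-0.0025,0,0,0,255],[0,0,-0.0025,0,0,0,255]]]' | grep -E 'tool_pos|wrist_f'
```

```text
tool_pos: [646.3, -11.8, 175.8]
wrist_force: [0.2, 0.4, -1.6]
```

```bash
python3 -m crank '[[[0,0,-0.0015,0,0,0,255],[0,0,-0.0025,0,0,0,255],[0,0,-0.0025,0,0,0,255]]]' | grep -E 'tool_pos|wrist_f'
```

```text
tool_pos: [646.3, -11.8, 174.7]
wrist_force: [0.1, -0.8, -0.8]
```

```bash
python3 -m crank '[[[0,0,-0.0015,0,0,0,255],[0,0,-0.0025,0,0,0,255],[0,0,-0.0025,0,0,0,255]]]' | grep -E 'tool_pos|wrist_f'
```

```text
tool_pos: [646.3, -11.8, 173.8]
wrist_force: [0.3, -0.3, -1.7]
```

```bash
python3 -m crank '[[[0,0,-0.0015,0,0,0,255],[0,0,-0.0025,0,0,0,255],[0,0,-0.0025,0,0,0,255]]]' | grep -E 'tool_pos|wrist_f'
```

```text
tool_pos: [646.3, -11.8, 172.8]
wrist_force: [0.1, 0.7, -1.8]
```

```bash
python3 -m crank '[[[0,0,-0.0015,0,0,0,255],[0,0,-0.0025,0,0,0,255],[0,0,-0.0025,0,0,0,255]]]' | grep -E 'tool_pos|wrist_f'
```

```text
tool_pos: [646.3, -11.8, 172.1]
wrist_force: [0.3, -0.8, -0.4]
```

```bash
python3 -m crank '[[[0,0,-0.0015,0,0,0,255],[0,0,-0.0025,0,0,0,255],[0,0,-0.0025,0,0,0,255]]]' | grep -E 'tool_pos|wrist_f'
```

```text
tool_pos: [646.4, -11.8, 171.5]
wrist_force: [-0.9, 0.4, 3.0]
```

```bash
python3 -m crank '[[[0,0,0.001,0,0,0,255],[-0.012,0.0035,0.001,0,0,0,255],[-0.024,0.007,0.001,0,0,0,255],[-0.036,0.0105,0.001,0,0,0,255],[-0.048,0.014,0.001,0,0,0,255],[-0.048,0.014,0.001,0,0,0,255]]]' | grep -E 'tool_pos|wrist_f'; python3 -c "
from h import *
o=observe();print(jf(o['tool_pos']),o['wrist_torque'])"
```

```text
tool_pos: [626.5, -5.9, 171.7]
wrist_force: [-0.5, -0.8, 2.3]
[102.21152446 -13.11211959] [-0.02172934 -0.23120858  0.01689347]
```

```bash
python3 -m crank '[[[-0.012,0.004,0,0,0,0,255],[-0.024,0.0075,0,0,0,0,255],[-0.036,0.0115,0,0,0,0,255],[-0.048,0.015,0,0,0,0,255],[-0.048,0.015,0,0,0,0,255]]]' | grep -E 'tool_pos|wrist_f'; python3 -c "
from h import *
o=observe();print(jf(o['tool_pos']),o['wrist_torque'])"
```

```text
tool_pos: [607.2, 0.1, 171.5]
wrist_force: [0.4, -0.3, 3.9]
[ 82.04145029 -12.75541101] [-0.08130264 -0.33713431 -0.00358052]
```

```bash
python3 -m crank '[[[0,0,0.001,0,0,0,255],[-0.012,0.0035,0.001,0,0,0,255],[-0.024,0.007,0.001,0,0,0,255],[-0.036,0.0105,0.0015,0,0,0,255],[-0.048,0.014,0.0015,0,0,0,255],[-0.048,0.014,0.0015,0,0,0,255]]]' | grep -E 'tool_pos|wrist_f'; python3 - <<'E'
from h import *
o=observe();print(jf(o['tool_pos']),o['wrist_torque'])
im,d=shot('top')
cv2.imwrite('pics/mid.png',np.hstack([cv2.resize(x,(400,500),interpolation=cv2.INTER_CUBIC) for x in (im[110:210,245:325],shot('side')[0][150:250,280:360])])[:,:,::-1])
E
```

```text
tool_pos: [587.8, 5.7, 171.8]
wrist_force: [0.5, -1.1, 1.6]
[ 61.8051065  -12.76202665] [ 0.00901717 -0.18542873 -0.01687124]
```

View pics/mid.png

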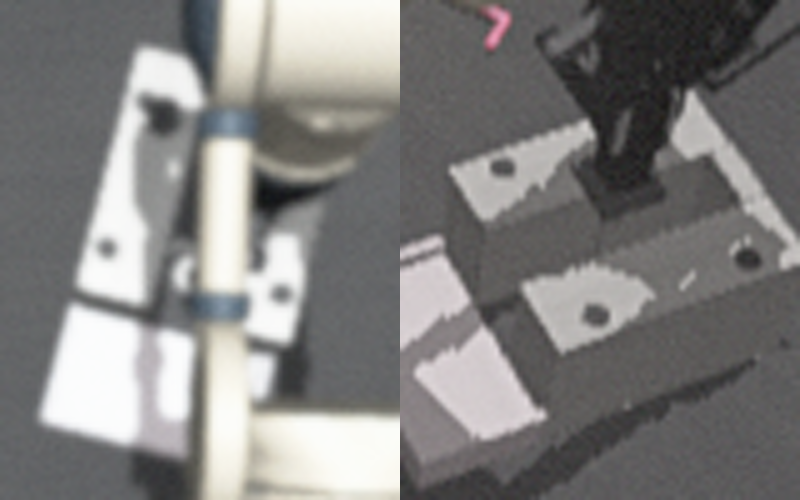

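The top crop shows the washer's white arc at about (183,275), left edge (174,275), in front of the arm; its position follows from the calibration.

```bash
python3 -c "
from h import *
for u,v in((174,275),(185,258),(185,290)): print(jf(atz('top',245+u/5-.4,110+v/5-.4,22),'top'))"
python3 -m crank '[[[-0.012,0.0035,0,0,0,0,255],[-0.024,0.007,0,0,0,0,255],[-0.036,0.0105,0,0,0,0,255],[-0.048,0.014,0.0005,0,0,0,255],[-0.048,0.014,0.0005,0,0,0,255]]]' | grep -E 'tool_pos|wrist_f'; python3 -c "
from h import *
o=observe();print(jf(o['tool_pos']),o['wrist_torque'])"
```

```text
[38.27631415  6.67819799]
[51.77655713  2.29392461]
[30.09950099 -3.29258915]
tool_pos: [568.6, 11.3, 172.0]
wrist_force: [-0.1, -0.2, 2.2]
[ 41.80656907 -12.73887924] [ 0.0282502  -0.10593175 -0.01221451]
```

```bash
python3 -m crank '[[[-0.012,0.0035,0.0005,0,0,0,255],[-0.024,0.007,0.0005,0,0,0,255],[-0.036,0.0105,0.001,0,0,0,255],[-0.048,0.014,0.001,0,0,0,255],[-0.048,0.014,0.001,0,0,0,255]]]' | grep -E 'tool_pos|wrist_f'; python3 -c "
from h import *
o=observe();print(jf(o['tool_pos']),o['wrist_torque'])"
```

```text
tool_pos: [549.4, 16.9, 172.3]
wrist_force: [-0.4, 0.0, -0.1]
[ 21.81465814 -12.77034347] [ 0.01088166  0.09049695 -0.08841907]
```

```bash
python3 -m crank '[[[-0.012,0.0035,-0.0005,0,0,0,255],[-0.024,0.007,-0.0005,0,0,0,255],[-0.036,0.0105,-0.0005,0,0,0,255],[-0.048,0.014,-0.0005,0,0,0,255],[-0.048,0.014,-0.0005,0,0,0,255]]]' | grep -E 'tool_pos|wrist_f'; python3 -c "
from h import *
o=observe();print(jf(o['tool_pos']),o['wrist_torque'])"
```

```text
tool_pos: [530.1, 22.5, 172.2]
wrist_force: [-1.0, 0.6, 1.1]
[  1.73541739 -12.75370694] [0.0432002  0.21290554 0.04095569]
```

```bash
python3 -m crank '[[[-0.012,0.0035,0,0,0,0,255],[-0.024,0.007,0,0,0,0,255],[-0.024,0.007,-0.002,0,0,0,255],[-0.036,0.0105,-0.0025,0,0,0,255],[-0.048,0.014,-0.0025,0,0,0,255],[-0.048,0.014,-0.0025,0,0,0,255]]]' | grep -E 'tool_pos|wrist_f'; python3 - <<'E'
from h import *
o=observe();print(jf(o['tool_pos']),o['wrist_torque'])
shot('side');shot('top')
E
```

```text
tool_pos: [511.3, 28.0, 171.4]
wrist_force: [-1.1, 0.5, 0.4]
[-17.88519013 -12.70741811] [0.04146502 0.14693832 0.01557262]
```

```bash
python3 -m crank '[[[0.007,-0.002,0,0,0,0,255],[0.007,-0.002,0.02,0,0,0,255],[0.007,-0.002,0.08,0,0,0,255],[0.007,-0.002,0.17,0,0,0,255],[0.007,-0.002,0.26,0,0,0,255],[0.007,-0.002,0.35,0,0,0,255],[0.007,-0.002,0.429,0,0,0,255],[0.007,-0.002,0.429,0,0,0,255],[0.007,-0.002,0.429,0,0,0,255]]]'
python3 - <<'E'
from h import *
o=observe();print(o['tool_pos'],np.degrees(np.arctan2(o['orientation'][1,1],o['orientation'][0,1])))
im,d=shot('side')
k=[]
for p in [(-76,65),(-76,-65),(0,-65),(0,65)]:
    w=np.r_[M['side']+p[0]*ex+p[1]*ey,30]; k.append(px('side',w))
print(np.round(k))
cv2.imwrite('pics/apr.png',cv2.resize(im[175:255,250:330],(600,600),interpolation=cv2.INTER_CUBIC)[:,:,::-1])
E
```

```text
time: 16.4
tool_pos: [515.2, 26.9, 343.4]
orientation: [[0.279, 0.96, 0.002], [0.96, -0.279, -0.0], [0.0, 0.001, -1.0]]
wrist_force: [0.6, -0.9, -1.5]
grip_width: 22.0
gripper_force: 78.9
[515.18588637  26.94039585 343.39682735] -16.18840713993816
[[266. 207.]
 [285. 241.]
 [308. 232.]
 [288. 199.]]
```

View pics/apr.png

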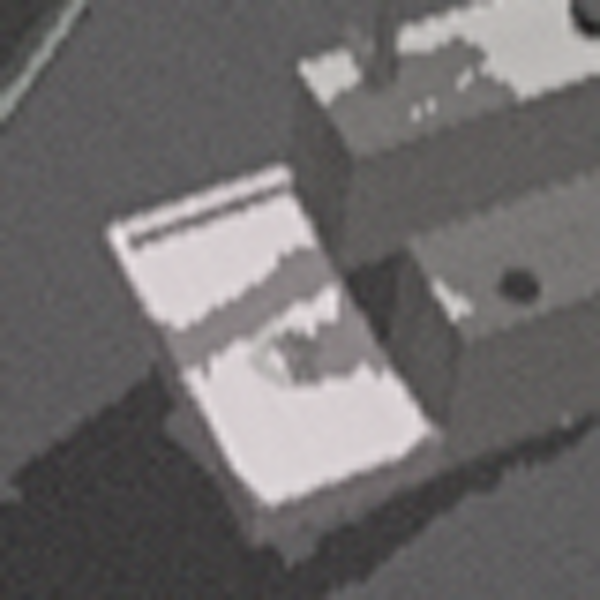

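The crop shows the washer lying on the apron at about (290,352), clear of the mouth. I'll compute its position while carrying the rod back.

```bash
python3 -c "
from h import *
print(jf(atz('side',250+290/7.5-.4,175+352/7.5-.4,21),'side'))"
python3 -m crank '[[[0,0.08,0,0,0,-0.04,255],[0,0.16,0,0,0,-0.08,255],[-0.01,0.25,0,0,0,-0.125,255],[-0.01,0.34,0,0,0,-0.17,255],[-0.015,0.43,0,0,0,-0.215,255],[-0.02,0.51,0,0,0,-0.26,255],[-0.02,0.5705,0,0,0,-0.2915,255],[-0.02,0.5705,0,0,0,-0.2915,255],[-0.02,0.5705,0,0,0,-0.2915,255],[-0.02,0.5705,0,0,0,-0.2915,255]]]'
python3 - <<'E'
from h import *
o=observe();print(o['tool_pos'],np.degrees(np.arctan2(o['orientation'][1,1],o['orientation'][0,1])))
for n in('side','top'):
    im,d=shot(n);C=cloud(n,d);q=jf(C,n)
    if n=='side':
        c=np.degrees(0);P=C[(d>0)&(np.hypot(C[...,0]-505,C[...,1]-254)<60)&(C[...,2]>176)&(C[...,2]<300)]
        P=P[np.argsort(P[:,2])];print(np.round(P[:40:2]),np.round(np.median(P[(P[:,2]>215)&(P[:,2]<270)],0),1))
        m=(d>0)&(np.hypot(*(q-[-36,-4]).transpose(2,0,1))<30);print(np.percentile(C[m][:,2],[5,50,95]))
E
```

```text
[-34.18217729  -5.47971127]
time: 17.45
tool_pos: [506.7, 254.3, 342.0]
orientation: [[0.931, 0.364, -0.001], [0.364, -0.931, -0.001], [-0.002, 0.0, -1.0]]
wrist_force: [0.6, -0.5, -1.3]
grip_width: 22.6
gripper_force: 79.0
[506.70793107 254.29534741 341.98503833] -68.63458359114799
[[505. 255. 189.]
 [518. 257. 192.]
 [517. 261. 194.]
 [504. 254. 195.]
 [523. 259. 196.]
 [518. 262. 196.]
 [505. 251. 197.]
 [529. 262. 198.]
 [524. 260. 199.]
 [521. 261. 199.]
 [504. 258. 200.]
 [505. 255. 202.]
 [506. 252. 204.]
 [505. 259. 207.]
 [504. 254. 212.]
 [501. 250. 213.]
 [507. 252. 215.]
 [507. 253. 219.]
 [503. 252. 223.]
 [504. 253. 225.]] [504.2 252.9 243.2]
[14.83983148 18.80620737 22.62862542]
```

```bash
python3 -m crank '[[[0,0,0,0,0,0,255],[0,0,-0.04,0,0,0,255],[0,0,-0.08,0,0,0,255],[0,0,-0.13,0,0,0,255],[0,0,-0.2,0,0,0,255],[0,0,-0.27,0,0,0,255],[0,0,-0.34,0,0,0,255],[0,0,-0.39,0,0,0,255],[0,0,-0.41,0,0,0,255],[0,0,-0.41,0,0,0,255]]]'
```

```text
time: 18.55
tool_pos: [506.3, 254.6, 177.8]
orientation: [[0.932, 0.364, -0.002], [0.364, -0.932, -0.001], [-0.002, 0.0, -1.0]]
wrist_force: [-0.1, -0.8, -0.6]
grip_width: 22.1
gripper_force: 78.9
```

```bash
python3 -m crank '[[[0.001,0.001,-0.004,0,0,0,255],[0.001,0.001,-0.008,0,0,0,255],[0.001,0.001,-0.012,0,0,0,255],[0.001,0.001,-0.016,0,0,0,255],[0.001,0.001,-0.0165,0,0,0,255],[0.001,0.001,-0.0165,0,0,0,255]]]'
```

```text
time: 19.15
tool_pos: [507.1, 255.6, 172.3]
orientation: [[0.931, 0.364, -0.0], [0.364, -0.931, -0.0], [-0.0, 0.0, -1.0]]
wrist_force: [-1.4, -0.8, -1.0]
grip_width: 22.3
gripper_force: 78.9
```

```bash
python3 -m crank '[[[0,0,-0.0015,0,0,0,255],[0,0,-0.003,0,0,0,255],[0,0,-0.003,0,0,0,255]]]' | grep -E 'tool_pos|wrist_f'
```

```text
tool_pos: [507.1, 255.7, 171.4]
wrist_force: [0.1, 0.2, 0.2]
```

Contact is starting, as the weight is coming off the wrist. I'll open the fingers and withdraw upward.

```bash
python3 -m crank '[[[0,0,-0.001,0,0,0,255],[0,0,-0.001,0,0,0,180],[0,0,-0.001,0,0,0,100],[0,0,-0.001,0,0,0,0],[0,0,-0.001,0,0,0,0],[0,0,-0.001,0,0,0,0],[0,0,-0.001,0,0,0,0],[0,0,-0.001,0,0,0,0],[0,0,-0.001,0,0,0,0],[0,0,-0.001,0,0,0,0]]]'
python3 -m crank '[[[0,0,0.03,0,0,0,0],[0,0,0.1,0,0,0,0],[0,0,0.2,0,0,0,0],[0,0,0.3,0,0,0,0],[0,0,0.3,0,0,0,0],[0,0,0.3,0,0,0,0]]]'
python3 - <<'E'
from h import *
for n in('side','top'):
    im,d=shot(n);C=cloud(n,d);q=jf(C,n)
    for l,zz,w in(('handle',218,6),('collar',157,3)):
        P=C[(d>0)&(np.hypot(C[...,0]-507,C[...,1]-255)<45)&(abs(C[...,2]-zz)<w)]
        if len(P)>5:print(n,l,len(P),[np.round(x,1) for x in cv2.minAreaRect(P[:,:2].astype(np.float32))],np.median(P[:,2]))
im,d=load('side');C=cloud('side',d)
# washer pixel patch
c=px('side',np.r_[M['side']-34.2*ex-5.5*ey,20]).round().astype(int);print(c)
print(im[c[1]-8:c[1]+9,c[0]-9:c[0]+10].mean(-1).astype(int))
print(observe()['time'])
E
```

```text
time: 20.45
tool_pos: [507.1, 255.6, 170.7]
orientation: [[0.931, 0.364, 0.0], [0.364, -0.931, 0.0], [0.0, 0.0, -1.0]]
wrist_force: [-0.3, 0.3, 0.5]
grip_width: 85.2
gripper_force: 0.0
time: 21.05
tool_pos: [507.6, 255.8, 292.9]
orientation: [[0.931, 0.364, 0.004], [0.364, -0.931, 0.001], [0.004, -0.0, -1.0]]
wrist_force: [0.5, -0.2, -0.4]
grip_width: 85.4
gripper_force: 0.0
side handle 64 [array([508.1, 254. ]), array([28.4, 23.7]), np.float64(13.8)] 217.51092955951145
side collar 69 [array([507., 255.]), array([42.8, 41.7]), np.float64(20.4)] 157.18517332423903
top handle 51 [array([509.7, 255.4]), array([21.7, 23.3]), np.float64(20.8)] 216.6996532731232
top collar 73 [array([510.4, 255.9]), array([38.8, 40. ]), np.float64(22.4)] 157.73380098286816
[288 222]
[[211 213 212 211 210 210 212 211 213 213 211 211 209 210 212 213 215 185
  100]
 [212 215 213 212 214 211 213 211 211 210 211 212 210 209 211 214 214 215
  129]
 [211 213 213 211 212 212 213 211 212 213 212 212 210 210 212 211 213 214
  183]
 [210 213 213 215 212 213 212 208 210 209 209 213 213 210 209 211 212 216
  216]
 [212
[... 354 characters left out ...]
16 217 212 179 186 185 213 214 210 209
  210]
 [212 214 214 213 189 173 186 199 209 209 205 186 182 186 212 212 209 210
  210]
 [210 213 212 214 206 184 182 184 189 195 189 185 178 208 212 212 211 210
  210]
 [210 213 212 212 214 210 193 185 178 178 169 197 189 212 214 211 210 209
  210]
 [213 211 212 214 213 212 211 202 191 190 176 211 211 212 213 211 213 213
  209]
 [210 213 213 212 213 212 211 213 215 211 211 214 214 213 211 212 211 211
  212]
 [213 212 212 212 214 214 211 213 215 215 212 212 211 212 212 210 211 209
  210]
 [212 211 212 211 212 214 210 209 213 214 212 211 212 210 212 212 211 212
  211]
 [216 211 212 214 213 213 213 211 212 212 215 212 211 213 214 212 210 212
  212]]
21.15
```

The rod hangs where it did, at 217.5 mm top height and within about 2 mm. The washer's ring is fully visible and flat on the apron, centred at (-34,-5). I'm handing in.

```bash
python3 -c "
from station import *
print(sign_off())"
```

```text
the job is handed in; nothing more can be done
None
```

The job is handed in: the washer lies flat on the apron, centred about 34 mm in front of the mouth, and the rod hangs back in its stand within about 2 mm of where it was; I estimate the rod's bearing force on the bed at about 5.5 N at most, and sign-off returned no verdict.

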